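Bring a repaired television up through the series-lamp test board

ROBOT

A 6-joint arm with a two-finger parallel gripper is mounted at the origin on the work surface. World frame = base frame: x ahead of the robot, y to its left, z up, the work surface at z = 0. Lengths are in mm, angles in rad, forces in N, time in s.
With the tool pointing down it reaches from about 375 to 825 mm from the base axis. Payload 5.5 kg.
Tool frame: the origin (TCP) lies on the front face of the gripper's body, between the roots of the fingers; the fingertips stand 73 mm ahead of it and the grasp point (between the pads) lies 54 mm ahead of it (robot.hold_point_z is the distance from the TCP to the grasp point, in mm); z points along the fingers, y is the line along which they close (so a half turn about z gives the same grasp; the last joint's range is limited). The gripper opens to 85 mm and grips with 20 to 120 N. Pads are 22 mm wide; open, the fingers measure 114 mm over their backs; the gripper's body (76 mm by 85 mm) begins 54 mm behind the grasp point. The pads swing forward as they close: fully open they stand 13 mm farther back than shut.
Start: joints at [1.263, 0.314, -0.047, 1.21, 0, 1.571], TCP at [181.774, 571.798, 303.899] pointing down, gripper open.
Joint ranges: [-2.67, 2.67], [-0.69, 1.73], [-1.03, 1.25], [-2.08, 2.16], [-1.42, 1.45], [-3.14, 3.14]. Speed limits (rad/s): [2.39, 2.39, 3.01, 3.14, 3.14, 3.14].

INTERFACE

Orientations are given as a 3x3 rotation matrix whose columns are the frame's x, y, z axes.
In Python, from workcell import robot, grip, solve_ik, optics gives the robot as it stands. Calls block until the motion is done:
- robot.goto(position, orientation): joint-space move of the TCP to a pose.
- robot.movel(position, rot=None, speed=150, guard=None): straight line of the TCP; rot=None keeps the orientation; speed is the mean speed in mm/s. With guard (N) it stops when the force on the tool has changed by that much, and returns True; else False.
- robot.goto_joints(angles): joint-space move.
- grip(opening, strength=None): finger opening in mm; strength is the grip in N (None keeps the last); returns when the fingers have stopped.
- robot.hold(seconds).
- solve_ik(position, orientation): joint angles nearest the present ones, or None.
- optics.capture(name): name is "scene" or "top" or "wrist"; returns the picture (480x640x3 uint8, red, green, blue); there is no depth.
- optics.calibration(name): a dict with "K" (3x3 intrinsics, pixels), "dist" ([k1, k2, p1, p2, k3] as OpenCV has them; the pictures are not rectified), "extrinsics" (4x4, takes a point from world to camera coordinates); the wrist camera has in their place "hand_eye" (4x4, takes a point from camera to tool coordinates, whose origin is the TCP and whose axes are the flange's). Camera axes: x right, y down, z forward; pixel columns grow to the right and rows downward; lengths in mm; the calibration is good to about 2 mm. A picture is of the moment at which its call begins: read the wrist's pose just before it. calibration takes no time and is no camera call.
A pose or a line that the arm cannot do raises robot.Unreachable and nothing moves.
- robot.hand_in(): hands the job in; it is judged then, once.
Readings, each from a call of its own:
- robot.current_time(): time.
- robot.current_q(): joint angles.
- robot.current_joint_vel(): joint speeds.
- robot.current_effort(): joint torques, N m.
- robot.current_position(): TCP position.
- robot.current_orientation(): TCP orientation.
- robot.current_ft_force(): force on the tool from outside, world axes, zero at the start.
- robot.current_moment(): the same for the moment, N m.
- robot.current_finger_gap(): finger opening in mm.
- robot.current_grasp_force(): force on a finger pad.
Only numpy, scipy, OpenCV 4.12 (cv2) and the standard library are available. Lean on these libraries where they do the work, as an engineer would, in place of code of your own. Each camera call takes 0.05 s, during which the arm holds its last target. There are 200 camera calls.

TASK

The repaired television lying face down is wired to the series-lamp test board; bring it up the safe way. First switch on the supply by pressing down the near half of the double-width rocker on the board, then wake the set by pressing its large round power key fully in and letting it come back, and then take the lamp out of circuit by pressing down the near half of the rocker on the plate that carries the lamp. Only press, and gently on the set because it rests on its screen; do not touch the lamp, leave the other switch and the small keys alone, and leave the loose parts where they lie.

Things in the scene. Friction and masses are not known exactly. Their poses are not given: they have to be found in the camera images.
- board: series-lamp test board: fixed wooden box 280 (x) x 270 (y) x 55 mm high. Origin under its centre, z up; its -x edge is the near edge, towards the robot. On top lie three white face plates, 85 mm apart along y in any order, each with one white rocker at its near end, and a lamp, a socket or a fuse at its far end. Board and television may change sides of the counter.
- mod_supply: supply plate, 250 x 80 x 4 mm: one double-width rocker (45 mm along y, 44 mm along x), small amber neon and white fuse block at the far end. Origin under the plate's centre, 55 mm over the counter, axes as the board. All rockers pivot about y at x = -80 mm; top there 9 mm over the plate, ends 4 mm higher or lower; 3 mm frame round them.
- mod_lamp: the lamp plate: 22.5 mm wide rocker, with the upright lamp behind it. Origin under the plate's centre, axes as the board.
- mod_socket: the socket plate: 22.5 mm wide rocker, five-hole socket 62 mm square behind it. Its rocker is the other switch, to be left off. Origin under the plate's centre, axes as the board.
- supply_near (a point): point on the top face of the double-width supply rocker, on its centre line, 17 mm to the near side of its pivot and 5 mm from its near end; moves with the rocker (6 mm down when it goes on). Axes as the board while off.
- supply_rocker (a joint): the double-width supply rocker. Joint reads 0 when off (near end, the end towards the robot at board yaw 0, stands high) and 0.35 rad when on (near end down). It snaps over the middle (0.175) and stays; about 4 N near the end tips it.
- lamp_near (a point): the same point on the near half of the lamp plate's rocker.
- lamp_rocker (a joint): the rocker on the lamp plate (on = lamp bypassed). Joint reads 0 when off (near end, the end towards the robot at board yaw 0, stands high) and 0.35 rad when on (near end down). It snaps over the middle (0.175) and stays; about 4 N near the end tips it.
- socket_rocker (a joint): the rocker on the socket plate, off at the start and to be left off. Built like the lamp plate's.
- lamp: glass bulb 55 mm in diameter, upright in a black holder 60 mm across, 139 mm tall in all, on the lamp plate 65 mm to the +x side of its centre (145 mm behind the rocker's pivot); top 198 mm over the counter. Origin at the centre of its foot. Not to be touched.
- tv: television, black, fixed, face down on a 12 mm foam mat (320 x 490 mm); 275 (x) x 455 mm (y), foot edge on the -x side. Origin on the counter under its centre. The flat raised back (top 62 mm over the counter) spans x -128 to +57, y -200 to +200 mm. Rear keys lie along y on a grey strip at x = -105 mm.
- power_key_top (a point): centre of the top of the power key: round, 16 mm in diameter, standing 5 mm out of the back cover, at x = -105, y = -80 mm in the television's frame, z up; it sits apart at the -y end of the key strip.
- power_key (a joint): power key travel: 0 released, 0.003 m fully in (about 5 N); it springs back.
- small_key0 (a joint): travel of small round key 1 of 4 (8 mm in diameter, standing 4 mm out): 0 released, 0.0025 m fully in. It lies at x = -105, y = -33 mm in the television's frame.
- small_key1 (a joint): travel of small round key 2 of 4 (8 mm in diameter, standing 4 mm out): 0 released, 0.0025 m fully in. It lies at x = -105, y = -16 mm in the television's frame.
- small_key2 (a joint): travel of small round key 3 of 4 (8 mm in diameter, standing 4 mm out): 0 released, 0.0025 m fully in. It lies at x = -105, y = 1 mm in the television's frame.
- small_key3 (a joint): travel of small round key 4 of 4 (8 mm in diameter, standing 4 mm out): 0 released, 0.0025 m fully in. It lies at x = -105, y = 18 mm in the television's frame.
- knob: loose chrome tuning knob, 32 mm across, 22 mm tall, on the television's back. Origin at the centre of its underside.
- eye: loose blue infrared eye housing, 22 x 34 x 14 mm, on the television's back. Origin at the centre of its underside.
- spacer1: loose white nylon spacer, 14 mm across, 18 mm tall, standing on the board's plates behind the rockers. Origin at the centre of its underside.
- spacer2: loose white nylon spacer, 14 mm across, 18 mm tall, standing on the board's plates behind the rockers. Origin at the centre of its underside.
- clamp: loose brass tube clamp (saddle), 16 x 62 x 17 mm, on the television's back. Origin at the centre of its underside.
- opener: loose flat case opener (wooden handle 105 x 18 x 11 mm, thin steel blade), 188 mm long, lying along y on the television's back. Origin under its middle.

How it is judged:
By the outcome, as a careful person would: the job done as asked, in the order asked, and still so for the second after the job is handed in, with the robot touching nothing.
It also fails if it takes over 45 s, if anything falls off the work surface, if the arm or the gripper's body presses on something with over 40 N, if the wrist force passes 120 N, or if a joint passes its speed limit or range.

## Working session

There is one attempt and no reset: what is moved stays moved. The work goes in short steps, each a Python script; the robot and the scene stay as the last script left them, time stands still between calls to the robot, and variables do not carry over. Pictures are saved under pics/ and viewed, at most 10 in all, crops included, and the job is handed in when it is done.

```bash
mkdir -p pics; ls
python3 - <<'E'
from workcell import robot, grip, solve_ik, optics
import cv2
for n in("top","scene"):
    cv2.imwrite(f"pics/{n}0.png",optics.capture(n)[:,:,::-1])
    c=optics.calibration(n);print(n,c["K"].tolist(),c["dist"],c["extrinsics"].round(3).tolist())
print(optics.calibration("wrist"),robot.current_time(),robot.current_orientation())
E
```

```text
pics
top [[442.15235279281535, 0.0, 317.9292017973461], [0.0, 442.15235279281535, 235.86935789328362], [0.0, 0.0, 1.0]] [-0.03639148  0.          0.          0.          0.        ] [[0.022, -1.0, 0.005, 0.809], [-0.984, -0.022, -0.179, 556.538], [0.179, -0.001, -0.984, 803.726], [0.0, 0.0, 0.0, 1.0]]
scene [[474.64934335112395, 0.0, 336.4023475746319], [0.0, 474.64934335112395, 239.19100761713136], [0.0, 0.0, 1.0]] [-0.00468978  0.          0.          0.          0.        ] [[0.108, 0.994, 0.003, -100.142], [0.628, -0.066, -0.776, -308.236], [-0.771, 0.086, -0.631, 1574.921], [0.0, 0.0, 0.0, 1.0]]
{'K': array([[393.40658479,   0.        , 318.88494021],
       [  0.        , 393.40658479, 237.71644399],
       [  0.        ,   0.        ,   1.        ]]), 'dist': array([-0.06957271,  0.        ,  0.        ,  0.        ,  0.        ]), 'hand_eye': array([[ 7.36232200e-04, -9.51430193e-01, -3.07863680e-01,
         7.88915740e+01],
       [ 9.99999645e-01,  8.26632141e-04, -1.63224319e-04,
        -9.67199088e-01],
       [ 4.09786558e-04, -3.07863451e-01,  9.51430464e-01,
        -7.00066118e+01],
       [ 0.00000000e+00,  0.00000000e+00,  0.00000000e+00,
         1.00000000e+00]])} 0.1 [[-9.53015994e-01  3.02919613e-01 -4.72559034e-04]
 [ 3.02919982e-01  9.53014810e-01 -1.50217273e-03]
 [-4.68182378e-06 -1.57474221e-03 -9.99998760e-01]]
```

View pics/top0.png

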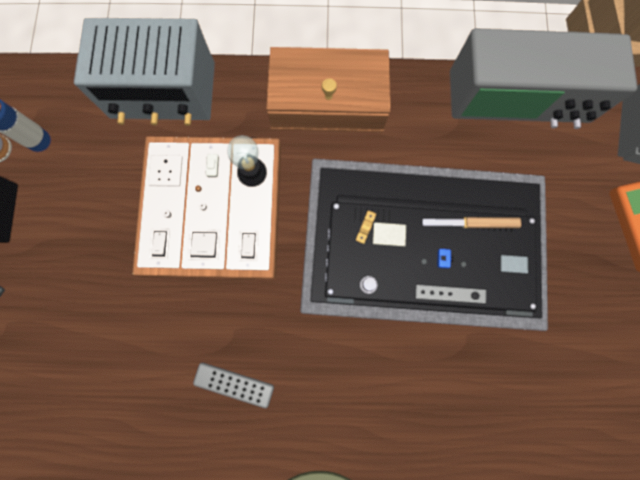

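View pics/scene0.png

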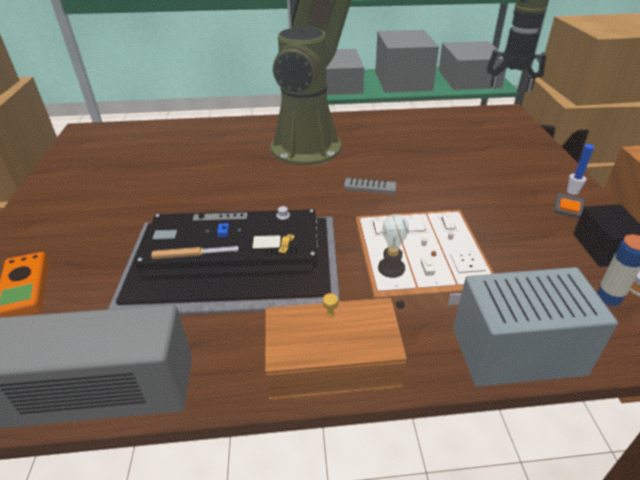

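The top view shows the board on the left (+y), with plates from left to right: socket, supply (double rocker at about (204,244)), lamp (rocker at (248,245), bulb behind it). The power key is on the strip at (475,296). The scene view agrees. I'll cast rays for rough positions and then look from close by.

```bash
cat > h.py <<'E'
from workcell import robot, grip, solve_ik, optics
import numpy as np, cv2
def cast(name,px,z,pose=None):
    c=optics.calibration(name)
    u=cv2.undistortPoints(np.array(px,float).reshape(-1,1,2),c["K"],c["dist"]).reshape(-1,2)
    if name=="wrist":
        p,R=pose; H=c["hand_eye"]; Rw=R@H[:3,:3]; o=p+R@H[:3,3]
    else:
        E=c["extrinsics"]; Rw=E[:3,:3].T; o=-Rw@E[:3,3]
    d=np.c_[u,np.ones(len(u))]@Rw.T
    return o+d*((z-o[2])/d[:,2])[:,None]
def R(yaw):  # tool down, tool x (camera side) towards robot
    c,s=np.cos(yaw),np.sin(yaw)
    return np.array([[-c,-s,0],[-s,c,0],[0,0,-1.]])
def look(fn):
    pose=(np.array(robot.current_position()),np.array(robot.current_orientation()))
    im=optics.capture("wrist"); cv2.imwrite(fn+".png",im[:,:,::-1]); np.savez(fn,p=pose[0],R=pose[1])
E
python3 - <<'E'
from h import *
np.set_printoptions(precision=1,suppress=True)
print(cast("top",[(204,244),(248,245),(159,243)],68))
print(cast("top",[(475,296),(332,292),(533,307)],64))
s=cast("top",[(204,244)],68)[0]
for n,t in(("s",s),("k",cast("top",[(475,296)],67)[0])):
    for z in(240,146,135): print(n,z,solve_ik([t[0],t[1],z],R(0)))
E
```

```text
[[532.7 227.6  68. ]
 [532.7 144.4  68. ]
 [532.7 313.2  68. ]]
[[ 446.4 -282.5   64. ]
 [ 448.5  -15.3   64. ]
 [ 427.9 -391.4   64. ]]
s 240 [ 0.4  0.3 -0.2  1.1  0.   0.4]
s 146 [ 0.4  0.4 -0.3  0.9  0.   0.4]
s 135 [ 0.4  0.4 -0.3  0.8  0.   0.4]
k 240 [-0.6  0.2 -0.3  1.   0.  -0.6]
k 146 [-0.6  0.3 -0.5  0.8  0.  -0.6]
k 135 [-0.6  0.3 -0.5  0.8  0.  -0.6]
```

Run:
```python
from h import *
grip(0)
robot.goto([512,190,250],R(0)); robot.hold(.2); look("pics/w1"); print(robot.current_time(),robot.current_position())
```

```text
2.9583 [511.84518385 190.65679095 250.0515032 ]
```

View pics/w1.png

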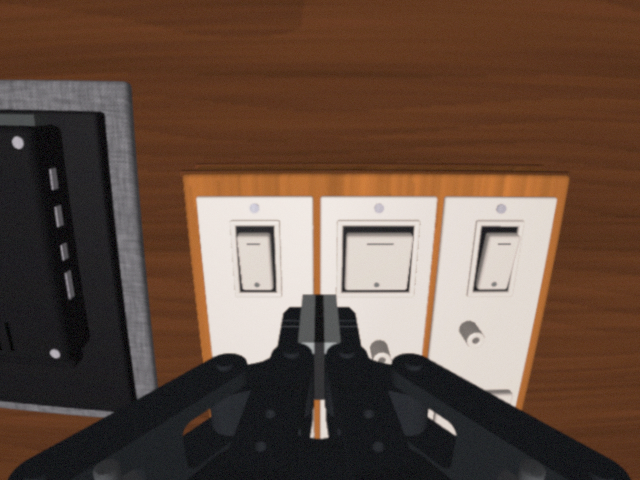

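The wrist view (image up = towards the robot) shows the supply rocker at x 346-412, y 232-290, the lamp rocker at x 239-272, y 233-290, and the plates' near edge at row 197. The spacers stand behind the rockers, at (380,352) and (472,335).

Run:
```python
from h import *
np.set_printoptions(precision=1,suppress=True)
d=np.load("pics/w1.npz"); P=(d["p"],d["R"])
c=cast("wrist",[(199,197),(313,196),(322,196),(437,197),(445,197),(556,197)],59,P); print(c)
v=c[5]-c[0]; yaw=np.arctan2(-v[0],v[1]); print("yaw",yaw, "len",np.hypot(*v[:2]))
print("frame", cast("wrist",[(342,221),(421,221),(417,298),(340,296),(233,221),(279,221),(280,297),(237,296)],62,P))
print("near ends",cast("wrist",[(347,233),(412,233),(239,233),(272,233)],72,P))
print("top frame check",cast("top",[(191,232),(217,232),(216,257),(191,257)],62))
```

```text
[[488.2 108.2  59. ]
 [487.5 185.8  59. ]
 [487.5 191.8  59. ]
 [487.9 270.   59. ]
 [487.8 275.5  59. ]
 [487.1 354.1  59. ]]
yaw 0.00440123166544186 len 245.85039123546204
frame [[504.2 205.5  62. ]
 [504.  259.5  62. ]
 [562.3 261.5  62. ]
 [560.6 205.2  62. ]
 [504.3 131.1  62. ]
 [504.2 162.6  62. ]
 [561.5 161.6  62. ]
 [560.9 130.3  62. ]]
near ends [[509.6 208.3  72. ]
 [509.5 251.5  72. ]
 [509.7 136.9  72. ]
 [509.7 158.8  72. ]]
top frame check [[556.3 255.7  62. ]
 [557.4 205.9  62. ]
 [509.3 204.8  62. ]
 [508.2 252.2  62. ]]
```

```bash
cat >> h.py <<'E'
def press(x,y,z0,z1,guard,speed=20):
    robot.goto([x,y,z0+40],R(0)) if abs(robot.current_position()[1]-y)>150 else robot.movel([x,y,z0+40],R(0))
    robot.movel([x,y,z0]); robot.hold(.2); f0=robot.current_ft_force()[2]
    hit=robot.movel([x,y,z1],speed=speed,guard=guard)
    p=robot.current_position(); f=robot.current_ft_force()[2]-f0
    robot.hold(.15); f2=robot.current_ft_force()[2]-f0
    robot.movel([x,y,z0+30]); print(hit,p,f,f2,robot.current_time())
E
python3 - <<'E'
from h import *
press(512.7,230.5,155,137,12)
robot.movel([512,190,250]); robot.hold(.2); look("pics/w2")
E
```

```text
True [512.35122828 230.45784655 138.25896491] 6.634222946525266 6.29447420932271 5.6083
```

View pics/w2.png

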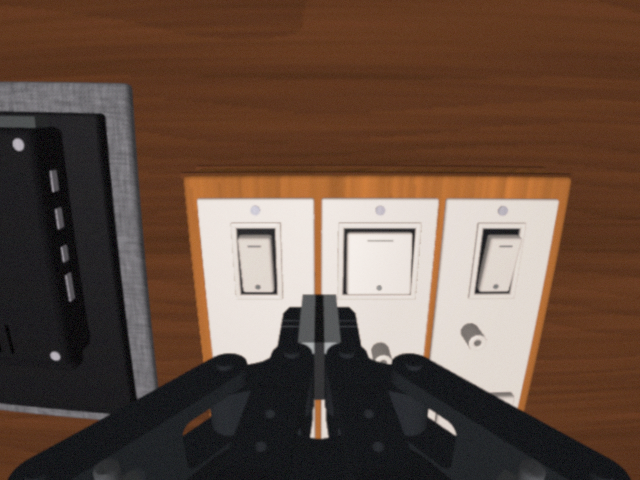

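The supply rocker has tipped: its face is brighter, the dash has moved to row 241 and its edge to about 294, while the other rockers are unchanged. Next is the power key, with one look from above it.

Run:
```python
from h import *
robot.goto([435,-260,245],R(0)); robot.hold(.2); look("pics/w3"); print(robot.current_time())
im=optics.capture("top"); cv2.imwrite("pics/t2.png",cv2.resize(im[120:320,130:290,::-1],None,fx=3,fy=3))
```

```text
8.4417
```

View pics/w3.png

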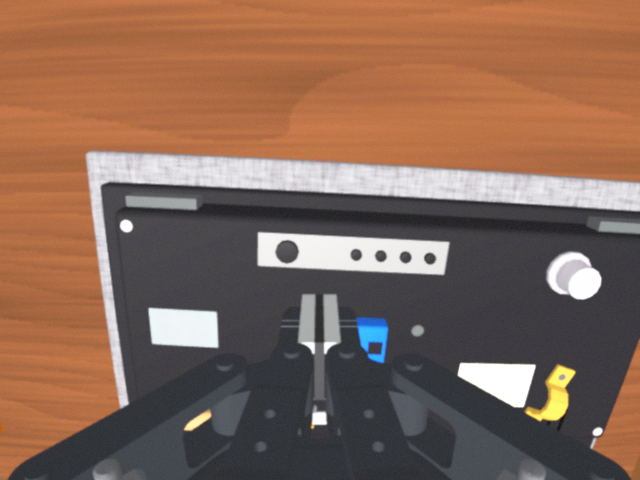

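View pics/t2.png

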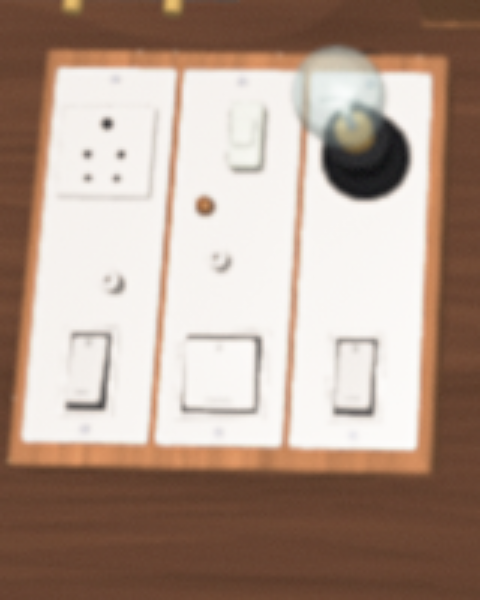

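The wrist view shows the power key at (287,251), the small keys at x 356-430 and the blue eye at (372,335). The top crop confirms that the supply rocker's shading has flipped compared with the other two.

Run:
```python
from h import *
np.set_printoptions(precision=1,suppress=True)
d=np.load("pics/w3.npz"); P=(d["p"],d["R"])
k=cast("wrist",[(287,251),(356,254.5),(430,258.5)],67,P); print(k,"eye",cast("wrist",[(358,320),(386,322)],76,P))
x,y=k[0,:2]
press(x,y,150,134.5,7,10)
robot.movel([435,-260,245]); robot.hold(.1); look("pics/w4")
a,b=[cv2.imread(f"pics/w{i}.png").astype(int) for i in(3,4)]
print(abs(a-b)[150:300,90:480].mean(),robot.current_time())
```

```text
[[ 445.9 -281.7   67. ]
 [ 448.3 -235.3   67. ]
 [ 451.2 -184.9   67. ]] eye [[ 493.  -233.3   76. ]
 [ 494.6 -213.9   76. ]]
True [ 445.9 -281.7  136.6] 4.817301846056797 5.736334465948253 11.4917
13.573014245014244 12.2583
```

Run:
```python
from h import *
im=optics.capture("top"); cv2.imwrite("pics/t3.png",im[:,:,::-1])
a=cv2.imread("pics/w3.png");b=cv2.imread("pics/w4.png")
cv2.imwrite("pics/c1.png",np.hstack([a[130:430,100:480],b[130:430,100:480]]))
print(a.mean((0,1)),b.mean((0,1)),robot.current_position(),np.load("pics/w3.npz")["p"],robot.current_ft_force())
```

```text
[ 86.23319987 102.72527344 133.71824219] [ 86.08911784 102.68578451 133.94461263] [ 434.54849149 -259.89136336  243.77669924] [ 435.46816001 -259.35719476  245.02591646] [0.05054275 0.40202537 0.09476027]
```

View pics/c1.png

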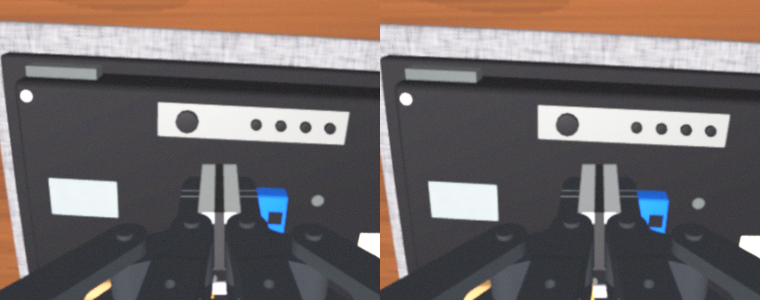

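View pics/t3.png

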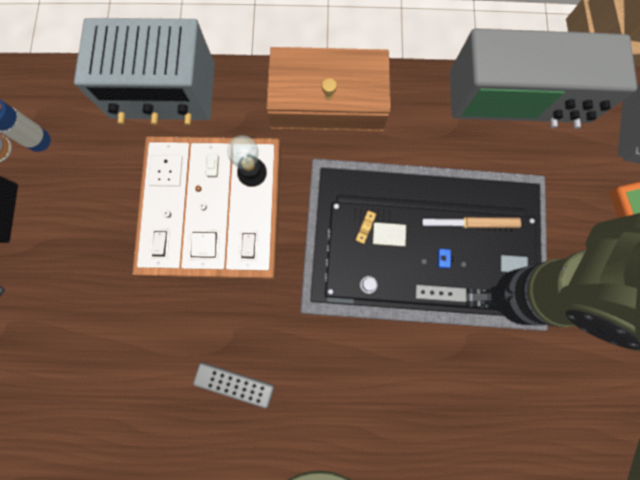

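The parts have not moved and the key is released again. No indicator shows whether the press went all the way in, so I'll find the key's contact height with a feather touch and compare it with the stop height of 136.6.

Run:
```python
from h import *
np.set_printoptions(precision=2,suppress=True)
x,y=445.9,-281.7
robot.movel([x,y,150]); robot.movel([x,y,143]); robot.hold(.1)
rd=lambda:(np.mean([robot.current_ft_force()[2] for _ in range(10)]),np.array([robot.current_position()[2] for _ in range(4)]))
f0,p=rd(); print(f0,p)
for z in np.arange(142.5,137.4,-.5):
    robot.movel([x,y,z],speed=20); robot.hold(.05); f,p=rd(); print(z,round(f-f0,2),p)
    if f-f0>1.2: break
robot.movel([x,y,175]); print(robot.current_time())
```

```text
0.410336250730842 [143.38 143.38 143.38 143.38]
142.5 0.08 [142.59 142.59 142.59 142.59]
142.0 -0.55 [141.97 141.97 141.97 141.97]
141.5 -0.13 [141.46 141.46 141.46 141.46]
141.0 -1.29 [140.97 140.97 140.97 140.97]
140.5 -0.4 [140.48 140.48 140.48 140.48]
140.0 0.12 [139.99 139.99 139.99 139.99]
139.5 0.42 [139.62 139.62 139.62 139.62]
139.0 1.55 [139.06 139.06 139.06 139.06]
16.25
```

Contact comes at z = 140.0, which matches 67 + 73 mm, and the force rises at about 1.7 N/mm. The stop at 136.6 was therefore full travel (3 mm, about 5 N). On to the lamp-plate rocker.

Run:
```python
from h import *
robot.movel([445.9,-281.7,260],speed=200)
robot.goto([505,147.5,250],R(0))
press(512.7,147.5,155,137,12)
robot.movel([512,190,250]); robot.hold(.2); look("pics/w5"); print(robot.current_time())
cv2.imwrite("pics/c2.png",cv2.resize(cv2.imread("pics/w5.png")[160:360,180:580],None,fx=2,fy=2))
```

```text
True [512.32398886 147.42461533 138.2169109 ] 5.622085915023296 6.182101662954506 20.975
21.8917
```

View pics/c2.png

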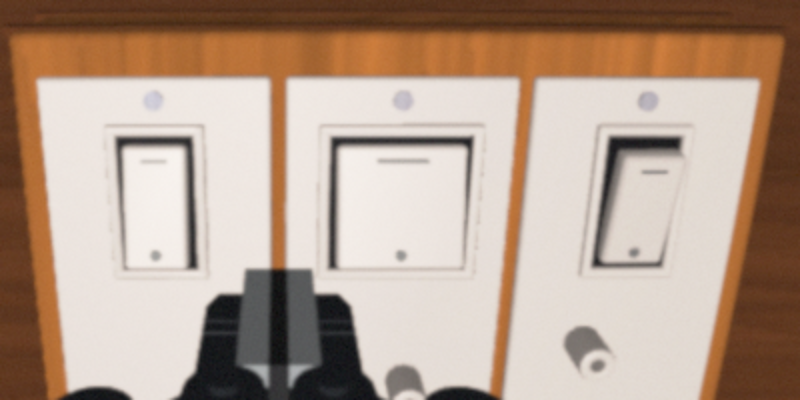

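The lamp and supply rockers, at (155,205) and (400,205) in the crop, both sit near-end down. The socket rocker at (640,205) is still off, and the robot is clear of everything.

```bash
python3 -c "
from workcell import robot
robot.hold(.3); print(robot.hand_in())"
```

```text
the job is handed in; nothing more can be done
None
```

I handed the job in at about 22 s: supply rocker on, power key pressed and released, then lamp rocker on. The pictures show both rockers down and the socket rocker still off; the set shows no indicator, so the full key press is inferred from its travel and force (3 mm, about 5 N), and I touched the key once more, lightly (about 1 mm), to check that.

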